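Insulate the lower board and hold the upper board over it for wiring

TASK

Lay the brown insulating sheet flat on the lower board in the jig, squared up between the end lips, and let go of it. Then pick up the upper circuit board (its transformer is a good grip), carry it over the red parts rack without bumping the rack, and finish still holding it, level and lined up with the jig, hovering about 15 mm above the sheet so that I can plug in the jumper leads. The board must never touch the sheet or the jig, and leave the solder spool, jar and screwdriver where they are.

Things in the scene. Friction and masses are not known exactly. Their poses are not given: they have to be found in the camera images.
- sheet: Loose rigid sheet of plain brown fibre, 100 (its x) x 60 (y) x 5 mm, about 45 g. Origin: centre of its underside, z up. Starts flat on a wooden block, underside 30 mm above the bench, overhanging it by 10 mm on each long side, so that it can be gripped from above across its 60 mm width. A half turn makes no difference.
- rest: Fixed plain wooden block under the sheet at the start, 90 (x) x 40 (y) x 30 mm high, origin at the centre of its underside on the bench. The sheet lies centred on it, its long side along the block's.
- board: Loose upper circuit board, flat on the bench: green plate 100 (its x) x 60 (y) x 3 mm, about 170 g. Origin: centre of its underside, z up. Near its ends (|x| over 29 mm) low parts stand up to 15 mm above the origin. Either way round is right at the jig.
- transformer (a point): Centre of the top of the upper board's dark steel transformer block, 37 mm above the board's origin. The block stands in the middle of the plate, 34 (board x) x 30 (board y) mm and 34 mm tall above the plate: grip it here, from above.
- jig: Fixed aluminium assembly jig holding the lower board, 130 mm long (its x), at most 46 mm wide (y), so fingers can pass beside the sheet on both long sides. Origin: centre of its underside on the bench. At each end an upright lip (36 mm wide, 6 mm thick, inner face at x = +-55 mm) rises to 57 mm above the bench.
- seat (a point): Centre of the sheet's place on the jig, 50 mm above the bench, right above the jig's origin; axes as the jig's. The sheet's underside rests here, long side along x, on the flat tops of two black strips (90 mm along x, 8 mm wide, at y = +-17 mm), with 5 mm of play to each lip. The laid sheet's top is 55 mm above the bench.
- rack: Fixed red small-parts rack with grey drawer fronts, 360 (its x) x 80 (y) x 90 mm high, between the side with sheet and board (+y) and the side with the jig (-y), its long side pointing away from the robot. Origin: centre of its underside on the bench.
- spool: Bystander: loose solder spool standing on end, 52 mm diameter, 40 mm high, black flanges. Origin at the centre of its underside.
- jar: Bystander: small loose amber jar with black cap, 48 mm diameter, 50 mm high. Origin at the centre of its underside.
- driver: Bystander: loose screwdriver, 170 mm long, lying along its x. Origin under its middle.
There are look-alikes about, which are no part of the job. Leave any blue or purple look-alike of the board alone.

How it is judged:
By the outcome, as a careful person would: the job done as asked, in the order asked, and still so for the second after the job is handed in, while the arm keeps its last pose, push and grip.
It also fails if it takes over 64 s, if anything falls off the work surface, if the arm or the gripper's body presses on something with over 40 N, if the wrist force passes 120 N, or if a joint passes its speed limit or range.

ROBOT

A 6-joint arm with a two-finger parallel gripper is mounted at the origin on the work surface. World frame = base frame: x ahead of the robot, y to its left, z up, the work surface at z = 0. Lengths are in m, angles in degrees, forces in N, time in s.
With the tool pointing down it reaches from about 0.3 to 0.75 m from the base axis. Payload 8.5 kg.
Tool frame: the origin (TCP) lies midway between the tips of the shut fingers; the grasp point (between the pads) lies env.tcp_to_grasp behind it (env.tcp_to_grasp is the distance from the TCP to the grasp point, in m); z points along the fingers, y is the line along which they close (so a half turn about z gives the same grasp; the last joint's range is limited). The gripper opens to 85 mm and grips with 20 to 120 N. Pads are 22 mm wide; open, the fingers measure 114 mm over their backs; the gripper's body (76 mm by 85 mm) begins 54 mm behind the grasp point. The pads swing forward as they close: fully open they stand 13 mm farther back than shut.
Start: joints at [62.894, 21.807, 74.336, -0, 83.858, -12.336], TCP at [0.14, 0.532, 0.231] pointing down, gripper open.
Joint ranges: [-178.18, 178.18], [-50.72, 133.34], [12.68, 142.11], [-81.47, 261.47], [9.98, 163.14], [-165.26, 165.26]. Speed limits (degrees/s): [136.94, 136.94, 180, 180, 180, 180].

INTERFACE

Orientations are given as a 3x3 rotation matrix whose columns are the frame's x, y, z axes.
In Python, from rig import observe, optics, job, env gives the robot as it stands. The module is installed in compiled form; this text tells all that it offers.
- The arm moves only by the shell command python3 -m jog 'ROWS' [FORCE]. ROWS is JSON, a list of rows, each a list of 7 numbers: the turn, a rotation vector about the tool's x, y, z in rad, then the shift along the tool's x, y, z in m, then the opening in per cent of the stroke, from 0 (shut) to 100 (fully open). A call has 1 to 10 rows; each row shifts and turns the commanded pose from where the row before left it, along the tool's axes as they then stand; what a row does not reach is not made up. A row lasts 1/8 s, in which the tool goes at most 62.5 mm and 10.7 degrees, less where a joint would pass 70% of its speed; a pose out of reach is approached as far as the arm can. A call is refused whole if a number of a shift passes 0.0625 or a number of a turn 0.188, either way. A call with a gripper value outside its range is refused whole. The fingers move at their own pace and stop on an object; FORCE is the grip in N (left out, the last holds). Time passes only in rows, so rows that do not move let the fingers close. It gives the time, the measured TCP pose, the force, the opening and the grip force at its end, in the units of the state.
- observe(): the state, without advancing time (a new reading comes with each control period).
- optics.get_image(name): name is "scene" or "top" or "wrist"; returns a dict with "pixels" (400x640x3 uint8, red, green, blue), "mtx" (3x3 intrinsics, pixels), "dist_coeffs" ([k1, k2, p1, p2, k3] as OpenCV has them; the pictures are not rectified), "rvec" (rotation vector, rad) and "tvec" (3), from world to camera coordinates, as OpenCV has them. Camera axes: x right, y down, z forward; pixel columns grow to the right and rows downward; lengths in m; the calibration is good to about 2 mm. A picture is of the moment at which its call begins. There is no depth.
- job.close_job(): hands the job in; it is judged then, once.
The state is a dict: "time_s": time; "q": joint angles; "qvel": joint speeds; "joint_efforts": joint torques, N m; "position": TCP position; "tool_rot": TCP orientation; "ft_force": force on the tool from outside, world axes, zero at the start; "wrist_torque": the same for the moment, N m; "grip_width": finger opening in m; "gripper_force": force on a finger pad.
Only numpy, scipy, OpenCV 4.12 (cv2) and the standard library are available. Lean on these libraries where they do the work, as an engineer would, in place of code of your own. Each camera call takes 0.05 s, during which the arm holds its last target. There are 200 camera calls.

## Working session

There is one attempt and no reset: what is moved stays moved. The work goes in short steps, Python scripts to look and compute and a shell command to move; the robot and the scene stay as the last step left them, time stands still between calls to the robot, and variables do not carry over. Pictures are saved under pics/ and viewed, at most 10 in all, crops included, and the job is handed in when it is done.

```bash
mkdir -p pics; python3 - <<'E'
from rig import observe, optics, job, env
import cv2,numpy as np
s=observe();print({k:np.round(v,3).tolist() for k,v in s.items()},env.tcp_to_grasp)
for n in("scene","top"):
    d=optics.get_image(n);cv2.imwrite(f"pics/{n}0.png",d["pixels"][:,:,::-1])
    R=cv2.Rodrigues(d["rvec"])[0];print(n,(-R.T@np.ravel(d["tvec"])).round(3),R.round(2).tolist(),np.round(d["dist_coeffs"],3))
E
```

```text
{'time_s': 0.0, 'q': [62.893, 21.843, 74.385, 0.001, 83.858, -12.338], 'qvel': [-0.04, 0.065, -0.011, -0.014, -0.064, 0.099], 'joint_efforts': [0.0, -44.847, -23.128, -0.0, 0.005, 0.0], 'position': [0.14, 0.532, 0.231], 'tool_rot': [[-0.967, 0.255, -0.001], [0.255, 0.967, -0.001], [0.0, -0.001, -1.0]], 'ft_force': [0.072, -0.656, 0.178], 'wrist_torque': [-0.012, -0.029, 0.006], 'gripper_force': 0.0, 'grip_width': 0.085} 0.0187
scene [1.31  0.205 0.73 ] [[-0.17, 0.99, -0.01], [0.65, 0.1, -0.76], [-0.74, -0.13, -0.65]] [-0.129  0.     0.     0.     0.   ]
top [0.381 0.04  0.898] [[0.02, -1.0, -0.03], [-0.98, -0.01, -0.18], [0.18, 0.03, -0.98]] [-0.065  0.     0.     0.     0.   ]
```

View pics/top0.png

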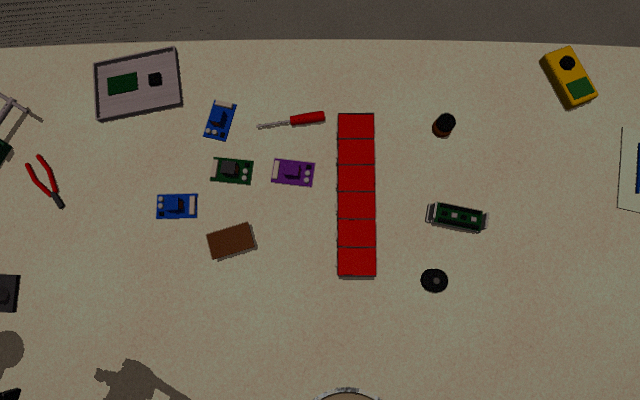

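View pics/scene0.png

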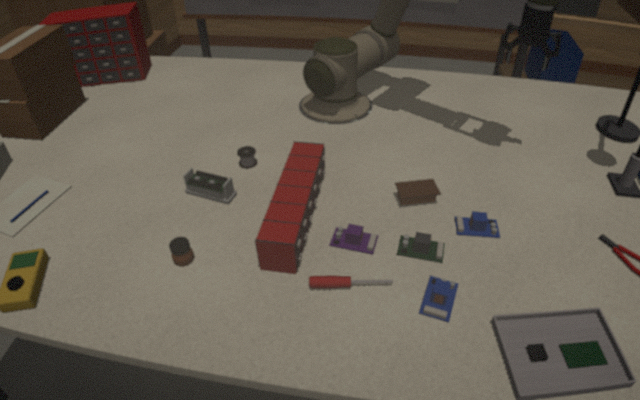

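Top view candidates for the board:
- green plate with dark block at (232,170): matches the description
- blue (220,120)
- blue (177,206)
- purple (293,172)
- bare green piece in the tray at (123,83)

The sheet is brown at (232,241), the jig is at (458,216) and the rack spans columns 337–376. I choose the green one at (232,170) and will check it in a crop.

```bash
cat > h.py <<'E'
from rig import observe, optics, env
import cv2,numpy as np
def ray(d,px,z):
    R=cv2.Rodrigues(np.float64(d["rvec"]))[0];C=-R.T@np.ravel(d["tvec"])
    u=cv2.undistortPoints(np.float64(px).reshape(-1,1,2),np.float64(d["mtx"]),np.float64(d["dist_coeffs"])).reshape(-1,2)
    v=np.c_[u,np.ones(len(u))]@R
    return (C+v*((z-C[2])/v[:,2])[:,None])[:,:2]
def proj(d,P):
    return cv2.projectPoints(np.float64(P).reshape(-1,1,3),np.float64(d["rvec"]),np.float64(d["tvec"]),np.float64(d["mtx"]),np.float64(d["dist_coeffs"]))[0].reshape(-1,2)
def blob(m,box):  # largest contour in box (c0,r0,c1,r1)
    k=np.zeros(m.shape,np.uint8);c0,r0,c1,r1=box;k[r0:r1,c0:c1]=m[r0:r1,c0:c1]
    k=cv2.morphologyEx(k.astype(np.uint8),cv2.MORPH_CLOSE,np.ones((3,3)))
    cs=cv2.findContours(k,cv2.RETR_EXTERNAL,cv2.CHAIN_APPROX_NONE)[0]
    return max(cs,key=cv2.contourArea).reshape(-1,2)
def rect(d,m,box,z):
    p=ray(d,blob(m,box),z)*1000
    (c,s,a)=cv2.minAreaRect(p.astype(np.float32))
    if s[0]<s[1]: a-=90;s=s[::-1]
    return np.round(c,1),np.round(s,1),round((a+90)%180-90,1)   # mm, long-axis yaw
def hsv(d): return cv2.cvtColor(d["pixels"],cv2.COLOR_RGB2HSV).astype(int)
E
python3 - <<'E'
from h import *
d=optics.get_image("top");H,S,V=[hsv(d)[:,:,i] for i in range(3)]
print("sheet",rect(d,(H<20)&(S>110)&(V<140),(195,210,270,270),.035))
g=(H>40)&(H<90)&(S>70)
print("board",rect(d,g|(V<60),(200,150,262,192),.003))
print("board green only",rect(d,g,(200,150,262,192),.003))
print("rack",rect(d,((H<8)|(H>172))&(S>150),(325,100,390,290),.09))
print("jig",rect(d,(S<60)&(V<200)|g|(V<60),(415,190,500,245),.03))
im=d["pixels"][:,:,::-1]
a=cv2.resize(im[140:270,190:270],None,fx=4.5,fy=4.5,interpolation=2);b=cv2.resize(im[180:250,410:505],None,fx=4.4,fy=4.4,interpolation=2)
o=np.zeros((590,790,3),np.uint8);o[:585,:360]=a;o[:308,365:783]=b;cv2.imwrite("pics/crop1.png",np.clip(o*1.4,0,255))
for n,x,y in(("sheet px",232,241),("board",232,170),("jig",458,216),("spool",434,280),("jar",444,125)):print(n,ray(d,[[x,y]],.035))
E
```

```text
sheet (array([440.4, 272.9]), array([99.5, 59.7]), -71.9)
board (array([612.1, 287.3]), array([100.6,  59.8]), 84.2)
board green only (array([612.4, 288. ]), array([99.3, 59.5]), 84.5)
rack (array([545.8,  -9.2]), array([353.1,  80.4]), -0.0)
jig (array([ 501.9, -244.3]), array([199.3, 124.2]), -89.4)
sheet px [[0.43887141 0.26763316]]
board [[0.60469884 0.27747103]]
jig [[ 0.50265029 -0.24325363]]
spool [[ 0.35991507 -0.18432675]]
jar [[ 0.71968806 -0.22099145]][ WARN:0@0.637] global loadsave.cpp:1063 imwrite_ Unsupported depth image for selected encoder is fallbacked to CV_8U.
```

View pics/crop1.png

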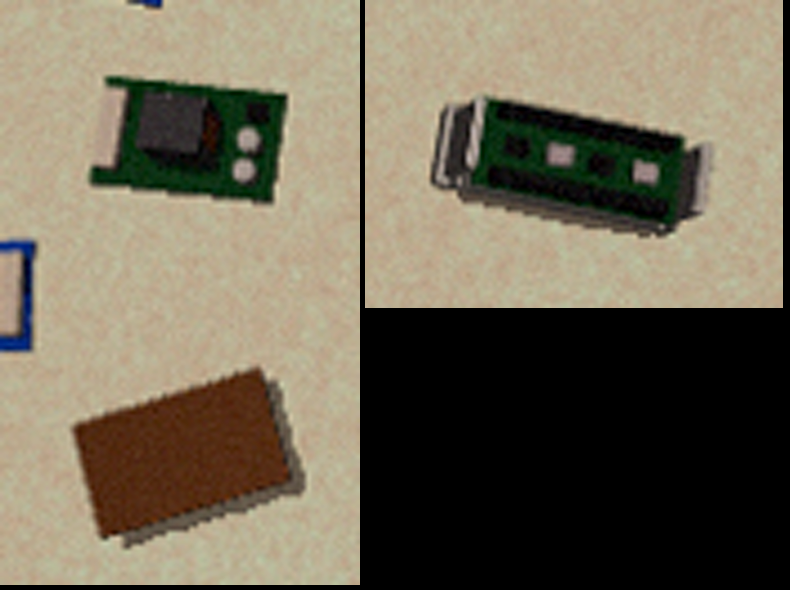

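The crop confirms a green plate with a dark steel block at about (232,170). The sheet is a clean brown rectangle, and the jig's two black strips and lips are visible. The sheet and board sizes match the description. The next measurement is the jig's strips, plus the move to the sheet.

```bash
cat > plan.py <<'E'
# prints how far to go: target TCP xyz (mm) and tool-y axis yaw (mod 180), tool down
import sys;from h import *
x,y,z,yaw=map(float,sys.argv[1:5]);s=observe();R=np.array(s["tool_rot"]);p=np.array(s["position"])*1000
cur=np.degrees(np.arctan2(R[1,1],R[0,1]));dy=(yaw-cur+90)%180-90
D=np.array([x,y,z])-p
from scipy.spatial.transform import Rotation as T
a=np.radians(-dy) # turn about tool z (down)
t=np.array([R[:,0],R[:,1],R[:,2]])@D
Rt=R@T.from_rotvec([0,0,a]).as_matrix()
print("t",s["time_s"],"p",p.round(1),"yaw_y",cur.round(2),"q6",s["q"][5],"F",np.round(s["ft_force"],1),"w",s["grip_width"],"tilt",R[2,:2].round(4))
print("shift tool frame now mm",t.round(1),"| turn z rad",a.round(4),"| after turning, shift mm",(Rt.T@D).round(1))
E
python3 - <<'E'
from h import *
d=optics.get_image("top");h=hsv(d);H,S,V=[h[:,:,i] for i in range(3)]
m=((H>40)&(H<90)&(S>70))|(V<45)
m[:,:]=m
for z in(.05,):
  for th in(30,40,50):
    m=((V<th)).astype(np.uint8);m[:190]=0;m[245:]=0;m[:,:425]=0;m[:,495:]=0
    cs=sorted(cv2.findContours(m,0,cv2.CHAIN_APPROX_NONE)[0],key=cv2.contourArea)[::-1][:4]
    for c in cs:
        if len(c)<8: continue
        r=cv2.minAreaRect((ray(d,c.reshape(-1,2),z)*1000).astype(np.float32));print(th,np.round(r[0],1),np.round(r[1],1),round(r[2],1),c.reshape(-1,2).mean(0).round())
g=(H>40)&(H<90)&(S>70)
print("pcb+strips",rect(d,g|(V<35),(440,190,486,245),.05))
E
python3 plan.py 440.4 272.9 150 18.1
```

```text
30 [ 499.8 -240. ] [102.5  44.4] 78.6 [459. 216.]
30 [ 507.  -207.3] [13.4 13.3] 87.7 [444. 213.]
30 [ 513.1 -181.8] [ 3.2 14.4] 74.3 [433. 210.]
40 [ 498.5 -235.9] [125.7  49.1] 78.6 [455. 217.]
50 [ 498.3 -235.7] [126.   49.9] 79.0 [454. 216.]
pcb+strips (array([ 496.7, -246.2]), array([104.6,  48.4]), 79.1)
t 0.2 p [140.1 531.7 231. ] yaw_y 75.23 q6 -12.334169676844827 F [-0.3 -0.4  1. ] w 0.08542187527789913 tilt [ 0.0002 -0.0008]
shift tool frame now mm [-356.3 -173.6   81. ] | turn z rad 0.9971 | after turning, shift mm [-339.2  205.1   81. ]
```

```bash
python3 -m jog '[[0,0,0,-0.0445,-0.0217,0.004,100],[0,0,0,-0.0445,-0.0217,0.004,100],[0,0,0,-0.0445,-0.0217,0.004,100],[0,0,0,-0.0445,-0.0217,0.004,100],[0,0,0,-0.0445,-0.0217,0.004,100],[0,0,0,-0.0445,-0.0217,0.004,100],[0,0,0,-0.0445,-0.0217,0.004,100],[0,0,0,-0.0445,-0.0217,0.004,100]]' && python3 -m jog '[[0,0,0.166,0,0,0,100],[0,0,0.166,0,0,0,100],[0,0,0.166,0,0,0,100],[0,0,0.166,0,0,0,100],[0,0,0.166,0,0,0,100],[0,0,0.167,0,0,0,100],[0,0,0,0,0,0,100]]'; python3 plan.py 440.4 272.9 150 18.1; python3 - <<'E'
from h import *
d=optics.get_image("wrist");cv2.imwrite("pics/w1.png",d["pixels"][:,:,::-1])
h=hsv(d);H,S,V=[h[:,:,i] for i in range(3)]
try: print("sheet wrist",rect(d,(H<20)&(S>110)&(V<140),(0,0,640,400),.035))
except Exception as e: print(e)
E
```

```text
time_s: 1.2
position: [0.4413, 0.2719, 0.1991]
tool_rot: [[-0.967, 0.255, -0.0], [0.255, 0.967, 0.0], [0.0, -0.0, -1.0]]
ft_force: [1.6, 1.5, 0.6]
grip_width: 0.0855
gripper_force: 0.0
time_s: 2.08
position: [0.4401, 0.2732, 0.1992]
tool_rot: [[-0.312, 0.95, -0.0], [0.95, 0.312, -0.0], [-0.0, -0.0, -1.0]]
ft_force: [0.7, -0.1, 0.1]
grip_width: 0.0855
gripper_force: 0.0
t 2.075 p [440.1 273.2 199.2] yaw_y 18.19 q6 0.5236594012193986 F [ 0.7 -0.1  0.1] w 0.08548089391862831 tilt [-0.     -0.0003]
shift tool frame now mm [-0.3  0.2 49.2] | turn z rad 0.0016 | after turning, shift mm [-0.3  0.2 49.2]
sheet wrist (array([438.8, 272.9]), array([98. , 58.8]), -71.7)
```

View pics/w1.png

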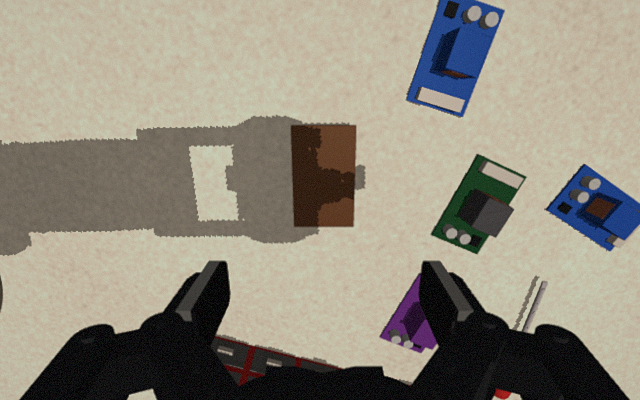

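The wrist view shows the sheet at (324,176), in line between the fingers, and it agrees with the top camera to 1.6 mm. Next I descend and grip.

```bash
python3 -m jog '[[0,0,0,0,0,0.045,100],[0,0,0,0.0005,0,0.045,100],[0,0,0,0,0,0.045,100],[0,0,0,0,0,0.03,100],[0,0,0,0,0,0.016,100],[0,0,0,0,0,0.008,100],[0,0,0,0,0,0,100],[0,0,0,0,0,0,50],[0,0,0,0,0,0,0],[0,0,0,0,0,0,0]]' 40 && python3 -m jog '[[0,0,0,0,0,0,0],[0,0,0,0,0,0,0],[0,0,0,0,0,0,0]]'; python3 plan.py 440.4 272.9 150 18.1
```

```text
time_s: 3.38
position: [0.4404, 0.2738, 0.0113]
tool_rot: [[-0.311, 0.95, 0.002], [0.95, 0.311, 0.0], [-0.0, 0.002, -1.0]]
ft_force: [-1.8, -1.3, 6.0]
grip_width: 0.0588
gripper_force: 42.2
time_s: 3.75
position: [0.4404, 0.2738, 0.0113]
tool_rot: [[-0.311, 0.95, 0.002], [0.95, 0.311, 0.001], [-0.0, 0.002, -1.0]]
ft_force: [-1.2, -1.0, 6.0]
grip_width: 0.059
gripper_force: 42.2
t 3.75 p [440.4 273.8  11.3] yaw_y 18.13 q6 0.648422765885998 F [-1.2 -1.   6. ] w 0.058981181585335656 tilt [-0.      0.0017]
shift tool frame now mm [  -0.9   -0.  -138.7] | turn z rad 0.0005 | after turning, shift mm [  -0.9   -0.  -138.7]
```

```bash
python3 -m jog '[[0,0,0,0,0,-0.02,0],[0,0,0,0,0,-0.04,0],[0,0,0,0,0,-0.045,0],[0,0,0,0,0,-0.045,0],[0,0,0,0,0,-0.04,0],[0,0,0,0,0,0,0]]' && python3 plan.py 500 -242 200 -11
```

```text
time_s: 4.5
position: [0.441, 0.2741, 0.2035]
tool_rot: [[-0.311, 0.95, 0.006], [0.95, 0.311, 0.002], [0.0, 0.007, -1.0]]
ft_force: [-0.5, -0.3, -2.0]
grip_width: 0.0588
gripper_force: 43.3
t 4.5 p [441.  274.1 203.5] yaw_y 18.13 q6 0.6526033308912219 F [-0.5 -0.3 -2. ] w 0.05875979477414438 tilt [0.0001 0.0067]
shift tool frame now mm [-508.8 -104.5    2.7] | turn z rad 0.5083 | after turning, shift mm [-495.3  156.4    2.7]
```

```bash
python3 -m jog '[[0,0,0,-0.03,-0.006,0,0],[0,0,0,-0.052,-0.0107,0,0],[0,0,0,-0.052,-0.0107,0,0],[0,0,0,-0.052,-0.0107,0,0],[0,0,0,-0.052,-0.0107,0,0],[0,0,0,-0.052,-0.0107,0,0],[0,0,0,-0.052,-0.0107,0,0],[0,0,0,-0.052,-0.0107,0,0],[0,0,0,-0.052,-0.0107,0,0],[0,0,0,-0.05,-0.0107,0,0]]' && python3 -m jog '[[0,0,0.169,-0.013,-0.002,0,0],[0,0,0.169,0,0,0,0],[0,0,0.169,0,0,0,0],[0,0,0,0,0,0,0],[0,0,0,0,0,0,0]]'; python3 plan.py 500 -242 150 -11; python3 - <<'E'
from h import *
d=optics.get_image("wrist");cv2.imwrite("pics/w2.png",d["pixels"][:,:,::-1])
h=hsv(d);V=h[:,:,2]
R=cv2.Rodrigues(d["rvec"])[0];print((-R.T@np.ravel(d["tvec"])).round(3))
print(proj(d,[[.5,-.242,.05],[.4904,-.291,.05]]).round())
E
```

```text
time_s: 5.75
position: [0.4965, -0.2311, 0.1993]
tool_rot: [[-0.311, 0.951, -0.001], [0.951, 0.311, 0.001], [0.001, -0.001, -1.0]]
ft_force: [-0.5, 1.1, -0.3]
grip_width: 0.0588
gripper_force: 43.3
time_s: 6.38
position: [0.4989, -0.2424, 0.1998]
tool_rot: [[0.186, 0.982, -0.001], [0.982, -0.186, 0.001], [0.0, -0.001, -1.0]]
ft_force: [0.2, -0.6, 0.1]
grip_width: 0.0587
gripper_force: 43.3
t 6.375 p [ 498.9 -242.4  199.8] yaw_y -10.75 q6 -27.391944682429042 F [ 0.2 -0.6  0.1] w 0.05865954711241737 tilt [ 0.0004 -0.0008]
shift tool frame now mm [ 0.5  1.  49.8] | turn z rad 0.0044 | after turning, shift mm [ 0.5  1.  49.8]
[ 0.513 -0.164  0.342]
[[326. 181.]
 [325. 231.]]
```

View pics/w2.png

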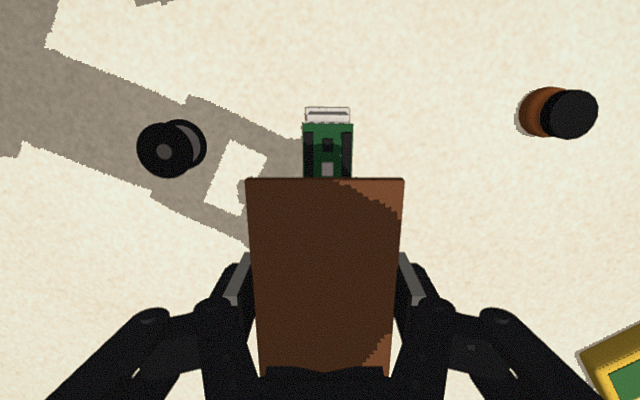

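The picture shows the jig's near lip at (327,110), with the held sheet covering the rest of the jig from row 178 down. I back off along tool −x to see the whole jig.

```bash
python3 -m jog '[[0,0,0,-0.03,0,0,0],[0,0,0,-0.04,0,0,0],[0,0,0,0,0,0,0],[0,0,0,0,0,0,0]]'; python3 - <<'E'
from h import *
d=optics.get_image("wrist");im=d["pixels"][:,:,::-1]
cv2.imwrite("pics/w3.png",cv2.resize(im[10:190,225:425],None,fx=3,fy=3,interpolation=0))
print(proj(d,[[.5,-.242,.05],[.4904,-.291,.05],[.51,-.187,.057]]).round())
h=hsv(d);H,S,V=[h[:,:,i] for i in range(3)]
g=(H>40)&(H<90)&(S>70)
print("pcb",rect(d,g|(V<45),(270,10,390,172),.045))
E
```

```text
time_s: 6.92
position: [0.4858, -0.3108, 0.2001]
tool_rot: [[0.189, 0.982, -0.0], [0.982, -0.189, 0.001], [0.001, -0.0, -1.0]]
ft_force: [0.2, -0.3, -1.3]
grip_width: 0.0587
gripper_force: 43.3
[[326. 101.]
 [325. 159.]
 [325.  27.]]
pcb (array([ 500.7, -243.1]), array([101.4,  44.3]), 79.0)
```

View pics/w3.png

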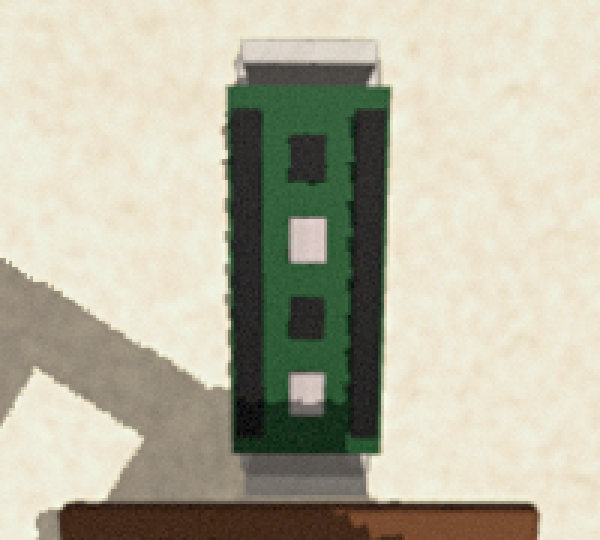

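The crop shows the two black strips with outer corners at about crop (233,108), (388,108), (237,437) and (381,437). I cast those at z = 50 mm, where they should measure 90 × 42 mm. I also locate the held sheet relative to the tool, as a check.

```bash
python3 - <<'E'
from h import *
d=optics.get_image("wrist")
c=np.array([[233,108],[388,108],[381,437],[237,437]])/3+[225,10]-.33
p=ray(d,c,.05)*1000;print(p.round(1));print("ctr",p.mean(0).round(1))
print("len",np.linalg.norm(p[0]-p[3]),np.linalg.norm(p[1]-p[2]),"wid",np.linalg.norm(p[0]-p[1]),np.linalg.norm(p[3]-p[2]))
v=p[0]+p[1]-p[2]-p[3];print("yaw",np.degrees(np.arctan2(v[1],v[0])))
l=np.array([[240,40],[378,40]])/3+[225,10];q=ray(d,l,.057)*1000;print("lip far edge",q.round(1),"centre",q.mean(0).round(1))
s=observe();P=np.array(s["position"])*1000;R=np.array(s["tool_rot"])
h=hsv(d);H,S,V=[h[:,:,i] for i in range(3)]
b=blob((H<20)&(S>90)&(V<170),(235,165,420,300))
f=np.array([b[b[:,0]<=300].min(0),]);
top=[b[b[:,0]==x][:,1].min() for x in (260,320,390)];print("sheet front rows",top)
for z in(.21,.22,.225,.23):
  e=ray(d,[[260,top[0]],[390,top[2]]],z)*1000
  print(z,((e-P[:2])@R[:2,:2]).round(1))
E
```

```text
[[ 489.5 -195.4]
 [ 530.6 -203.3]
 [ 514.1 -291.5]
 [ 472.1 -283.6]]
ctr [ 501.6 -243.4]
len 89.80135914215386 89.80623145353505 wid 41.81316716977958 42.701305054596425
yaw 79.14288064736479
lip far edge [[ 495.1 -181. ]
 [ 530.1 -187.7]] centre [ 512.6 -184.3]
sheet front rows [np.int32(178), np.int32(178), np.int32(178)]
0.21 [[ 45.  -26.9]
 [ 45.   26.7]]
0.22 [[ 47.6 -24.9]
 [ 47.6  24.7]]
0.225 [[ 48.9 -24. ]
 [ 49.   23.6]]
0.23 [[ 50.2 -23. ]
 [ 50.3  22.6]]
```

Strips measure 89.8 × 42.3 mm, as they should. The jig is at about (501.3, −243.5), yaw 79.1°.

```bash
python3 plan.py 501.5 -242.3 31.5 -10.86; python3 -m jog '[[0,0,0,0.035,0,0,0],[0,0,0,0.0352,0.0022,0.01,0],[0,0,0,0,0,0.04,0],[0,0,0,0,0,0.045,0],[0,0,0,0,0,0.035,0],[0,0,0,0,0,0.015,0],[0,0,0,0,0,0,0],[0,0,0,0,0,0,0]]';python3 plan.py 501.5 -242.3 31.5 -10.86
```

```text
t 7.025 p [ 486.  -310.3  200.4] yaw_y -10.85 q6 -33.472065179908256 F [-0.3  0.5 -1.1] w 0.058774410936188265 tilt [ 0.0002 -0.0001]
shift tool frame now mm [ 69.7   2.5 168.9] | turn z rad 0.0001 | after turning, shift mm [ 69.7   2.5 168.9]
time_s: 8.02
position: [0.502, -0.2431, 0.0567]
tool_rot: [[0.19, 0.982, 0.002], [0.982, -0.19, -0.002], [-0.001, 0.002, -1.0]]
ft_force: [0.2, -0.7, -0.3]
grip_width: 0.059
gripper_force: 43.3
t 8.025 p [ 502.  -243.1   56.7] yaw_y -10.92 q6 -27.077730835427836 F [ 0.2 -0.7 -0.3] w 0.05899651173879678 tilt [-0.0012  0.0023]
shift tool frame now mm [ 0.7 -0.7 25.2] | turn z rad -0.0011 | after turning, shift mm [ 0.7 -0.7 25.2]
```

```bash
python3 -m jog '[[0,0,0,0.0007,-0.0005,0.01,0],[0,0,0,0,0,0.008,0],[0,0,0,0,0,0.004,0],[0,0,0,0,0,0,0],[0,0,0,0,0,0,0]]';python3 plan.py 501.5 -242.3 31.5 -10.86;python3 -m jog '[[0,0,0,0,0,0.0015,0],[0,0,0,0,0,0,0],[0,0,0,0,0,0,0]]'
```

```text
time_s: 8.65
position: [0.501, -0.2421, 0.0335]
tool_rot: [[0.19, 0.982, 0.0], [0.982, -0.19, -0.0], [-0.0, 0.0, -1.0]]
ft_force: [0.1, 0.3, -1.0]
grip_width: 0.0587
gripper_force: 43.3
t 8.65 p [ 501.  -242.1   33.5] yaw_y -10.94 q6 -27.037216551430387 F [ 0.1  0.3 -1. ] w 0.05867621896336656 tilt [-0.0002  0.0003]
shift tool frame now mm [-0.1  0.5  2. ] | turn z rad -0.0014 | after turning, shift mm [-0.1  0.5  2. ]
time_s: 9.02
position: [0.5009, -0.242, 0.0319]
tool_rot: [[0.19, 0.982, 0.0], [0.982, -0.19, -0.0], [-0.0, 0.0, -1.0]]
ft_force: [-0.5, 0.1, -1.6]
grip_width: 0.0589
gripper_force: 43.3
```

```bash
python3 -m jog '[[0,0,0,0,0,0.001,0],[0,0,0,0,0,0,0],[0,0,0,0,0,0,0]]'; python3 -m jog '[[0,0,0,0,0,0,65],[0,0,0,0,0,0,70],[0,0,0,0,0,0,80],[0,0,0,0,0,0,100],[0,0,0,0,0,0,100],[0,0,0,0,0,0,100]]'; python3 -m jog '[[0,0,0,0,0,-0.01,100],[0,0,0,0,0,-0.03,100],[0,0,0,0,0,-0.06,100],[0,0,0,0,0,-0.06,100],[0,0,0,0,0,-0.01,100],[0,0,0,0,0,0,100]]'; python3 - <<'E'
from h import *
for n in("wrist","top"):
    d=optics.get_image(n);im=d["pixels"][:,:,::-1]
    h=hsv(d);H,S,V=[h[:,:,i] for i in range(3)]
    u=proj(d,[[.501,-.243,.055]])[0].astype(int);w=60 if n=="wrist" else 35;w=int(w*1.4)
    print(n,u,rect(d,((H<20)|(H>172))&(S>90)&(V<170),(u[0]-w,max(0,u[1]-w),u[0]+w,u[1]+w),.055))
    cr=im[max(0,u[1]-90):u[1]+90,u[0]-90:u[0]+90];cv2.imwrite(f"pics/p_{n}.png",cv2.resize(cr,(380,380),interpolation=0))
a=[cv2.imread(f"pics/p_{n}.png") for n in("wrist","top")];cv2.imwrite("pics/placed.png",np.hstack(a))
E
python3 plan.py 612.2 287.6 200 -5.7
```

```text
time_s: 9.4
position: [0.501, -0.2421, 0.0314]
tool_rot: [[0.19, 0.982, 0.001], [0.982, -0.19, -0.0], [-0.0, 0.001, -1.0]]
ft_force: [-1.0, 0.7, 5.5]
grip_width: 0.0587
gripper_force: 43.8
time_s: 10.15
position: [0.5009, -0.242, 0.0308]
tool_rot: [[0.19, 0.982, -0.0], [0.982, -0.19, 0.0], [0.0, -0.0, -1.0]]
ft_force: [-0.0, 0.5, -0.6]
grip_width: 0.0853
gripper_force: 0.0
time_s: 10.9
position: [0.5008, -0.2419, 0.2012]
tool_rot: [[0.19, 0.982, 0.001], [0.982, -0.19, -0.001], [-0.0, 0.001, -1.0]]
ft_force: [0.4, 0.0, -0.5]
grip_width: 0.086
gripper_force: 0.0
wrist [324 183] (array([ 500.3, -243.2]), array([99. , 59.1]), 79.1)
top [460 215] (array([ 508.5, -269.3]), array([225.7, 160.3]), -3.9)
t 11.0 p [ 500.4 -241.6  199.4] yaw_y -10.95 q6 -27.033269447223553 F [-0.4 -0.7 -0.7] w 0.0853431465066132 tilt [ 0.0012 -0.0024]
shift tool frame now mm [5.408e+02 9.300e+00 1.000e-01] | turn z rad -0.0916 | after turning, shift mm [5.377e+02 5.870e+01 1.000e-01]
```

View pics/placed.png

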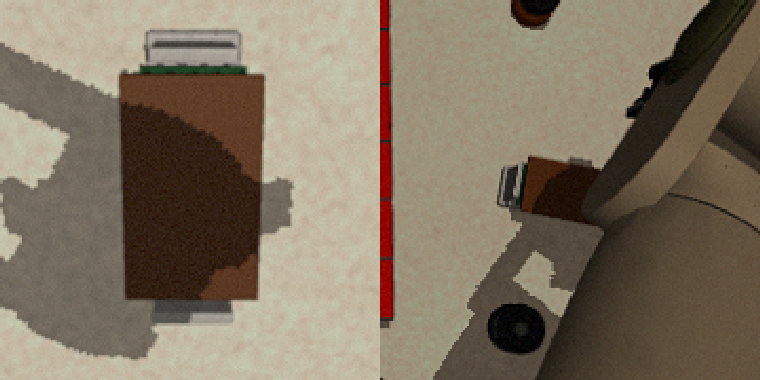

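The left panel shows the sheet flat between both lips. It measures (500.3, −243.2) at yaw 79.1°, which is square to the jig. Next is the board.

```bash
python3 -m jog '[[0,0,0,0.03,0.0005,0,80],[0,0,0,0.056,0.001,0,60],[0,0,0,0.056,0.001,0,60],[0,0,0,0.056,0.001,0,60],[0,0,0,0.056,0.001,0,60],[0,0,0,0.056,0.001,0,60],[0,0,0,0.056,0.001,0,60],[0,0,0,0.056,0.001,0,60],[0,0,0,0.056,0.001,0,60],[0,0,0,0.05,0.001,0,60]]' && python3 -m jog '[[0,0,-0.0916,0.0128,0,0,60],[0,0,0,0,0,0,60],[0,0,0,0,0,0,60]]'; python3 plan.py 612.2 287.6 200 -5.7; python3 - <<'E'
from h import *
d=optics.get_image("wrist");im=d["pixels"][:,:,::-1]
h=hsv(d);H,S,V=[h[:,:,i] for i in range(3)]
u=proj(d,[[.612,.2876,.003]])[0].astype(int);print(u)
g=(H>40)&(H<90)&(S>70)
print("plate",rect(d,g,(u[0]-70,u[1]-90,u[0]+70,u[1]+90),.003))
cv2.imwrite("pics/w4.png",cv2.resize(im[max(0,u[1]-90):u[1]+90,u[0]-100:u[0]+100],None,fx=3,fy=3,interpolation=0))
E
```

```text
time_s: 12.25
position: [0.6102, 0.2765, 0.1987]
tool_rot: [[0.189, 0.982, -0.003], [0.982, -0.189, -0.001], [-0.001, -0.003, -1.0]]
ft_force: [1.2, -0.3, 0.3]
grip_width: 0.051
gripper_force: 0.0
time_s: 12.62
position: [0.6127, 0.2863, 0.1999]
tool_rot: [[0.102, 0.995, -0.002], [0.995, -0.102, -0.001], [-0.001, -0.002, -1.0]]
ft_force: [0.0, 0.9, -0.2]
grip_width: 0.0511
gripper_force: 0.0
t 12.625 p [612.7 286.3 199.9] yaw_y -5.83 q6 20.876659915398058 F [ 0.   0.9 -0.2] w 0.05112620119222496 tilt [-0.0009 -0.0016]
shift tool frame now mm [ 1.2 -0.7 -0.1] | turn z rad -0.0023 | after turning, shift mm [ 1.2 -0.7 -0.1]
[323 168]
plate (array([611. , 286.8]), array([98.5, 58.9]), 84.5)
```

View pics/w4.png

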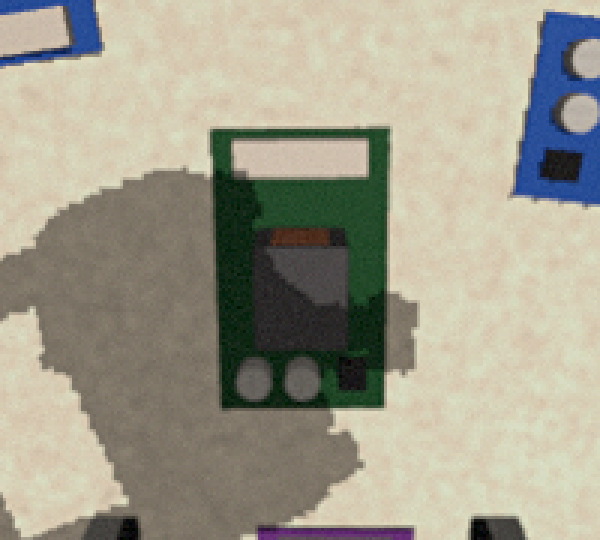

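The picture shows the green board's transformer at crop (300,290), lined up between the fingers, with the blue and purple look-alikes clear. I descend and grip.

```bash
python3 -m jog '[[0,0,-0.004,0.0008,-0.001,0.04,60],[0,0,0,0,0,0.045,60],[0,0,0,0,0,0.045,60],[0,0,0,0,0,0.03,60],[0,0,0,0,0,0.02,60],[0,0,0,0,0,0,60],[0,0,0,0,0,0,60]]'; python3 plan.py 611.5 287.2 10 -5.6
```

```text
time_s: 13.55
position: [0.6126, 0.2877, 0.022]
tool_rot: [[0.096, 0.995, 0.002], [0.995, -0.096, 0.0], [0.001, 0.002, -1.0]]
ft_force: [0.2, -0.2, 0.6]
grip_width: 0.0512
gripper_force: 0.0
t 13.55 p [612.6 287.7  22. ] yaw_y -5.53 q6 20.685175924178097 F [ 0.2 -0.2  0.6] w 0.051238920897383494 tilt [0.0006 0.0016]
shift tool frame now mm [-0.6 -1.1 12. ] | turn z rad 0.0013 | after turning, shift mm [-0.6 -1.1 12. ]
```

```bash
python3 -m jog '[[0,0,0,-0.0004,-0.0008,0.007,60],[0,0,0,0,0,0.005,60],[0,0,0,0,0,0,60],[0,0,0,0,0,0,40],[0,0,0,0,0,0,30],[0,0,0,0,0,0,0],[0,0,0,0,0,0,0],[0,0,0,0,0,0,0]]' 70; python3 plan.py 611.5 287.2 10 -5.6
```

```text
time_s: 14.55
position: [0.6114, 0.2878, 0.0092]
tool_rot: [[0.095, 0.995, 0.001], [0.995, -0.095, 0.0], [0.0, 0.001, -1.0]]
ft_force: [-0.1, 0.5, 4.7]
grip_width: 0.0291
gripper_force: 70.7
t 14.55 p [611.4 287.8   9.2] yaw_y -5.46 q6 20.659517983983132 F [-0.1  0.5  4.7] w 0.029061110684077143 tilt [0.0003 0.0008]
shift tool frame now mm [-0.6  0.1 -0.8] | turn z rad 0.0024 | after turning, shift mm [-0.6  0.1 -0.8]
```

```bash
python3 -m jog '[[0,0,0,0,0,-0.01,0],[0,0,0,0,0,-0.03,0],[0,0,0,0,0,-0.045,0],[0,0,0,0,0,-0.045,0],[0,0,0,0,0,-0.045,0],[0,0,0,0,0,-0.02,0],[0,0,0,0,0,0,0]]'; python3 plan.py 501.4 -243 200 -10.86
```

```text
time_s: 15.42
position: [0.6114, 0.2878, 0.2053]
tool_rot: [[0.095, 0.995, 0.003], [0.995, -0.095, 0.001], [0.001, 0.002, -1.0]]
ft_force: [0.2, 0.2, -2.7]
grip_width: 0.0288
gripper_force: 70.1
t 15.425 p [611.4 287.8 205.3] yaw_y -5.46 q6 20.66105434249358 F [ 0.2  0.2 -2.7] w 0.028808347803287112 tilt [0.0009 0.0025]
shift tool frame now mm [-538.9  -58.9    4.7] | turn z rad 0.0942 | after turning, shift mm [-542.1   -8.     4.7]
```

```bash
python3 -m jog '[[0,0,0,-0.02,-0.002,0,0],[0,0,0,-0.04,-0.0045,0,0],[0,0,0,-0.048,-0.0052,0,0],[0,0,0,-0.048,-0.0052,0,0],[0,0,0,-0.048,-0.0052,0,0],[0,0,0,-0.048,-0.0052,0,0],[0,0,0,-0.048,-0.0052,0,0],[0,0,0,-0.048,-0.0052,0,0],[0,0,0,-0.048,-0.0052,0,0],[0,0,0,-0.048,-0.0052,0,0]]' && python3 -m jog '[[0,0,0.03,-0.045,-0.005,0,0],[0,0,0.034,-0.03,-0.003,0,0],[0,0,0.03,-0.015,-0.001,0,0],[0,0,0,0,0,0,0],[0,0,0,0,0,0,0],[0,0,0,0,0,0,0]]'; python3 plan.py 501.4 -243 120 -10.86; python3 - <<'E'
from h import *
d=optics.get_image("wrist");im=d["pixels"][:,:,::-1];cv2.imwrite("pics/w5.png",im)
E
```

```text
time_s: 16.68
position: [0.5198, -0.1508, 0.2023]
tool_rot: [[0.095, 0.995, -0.003], [0.995, -0.095, 0.001], [0.001, -0.003, -1.0]]
ft_force: [0.5, 1.0, -1.7]
grip_width: 0.029
gripper_force: 70.0
time_s: 17.42
position: [0.5019, -0.2369, 0.2038]
tool_rot: [[0.187, 0.982, -0.0], [0.982, -0.187, 0.0], [0.0, -0.0, -1.0]]
ft_force: [0.1, -0.1, -1.1]
grip_width: 0.0292
gripper_force: 70.0
t 17.425 p [ 501.9 -236.9  203.8] yaw_y -10.76 q6 -26.742343639641685 F [ 0.1 -0.1 -1.1] w 0.029211357750021708 tilt [ 0.0002 -0.0001]
shift tool frame now mm [-6.1  0.7 83.8] | turn z rad 0.0018 | after turning, shift mm [-6.   0.7 83.8]
```

View pics/w5.png

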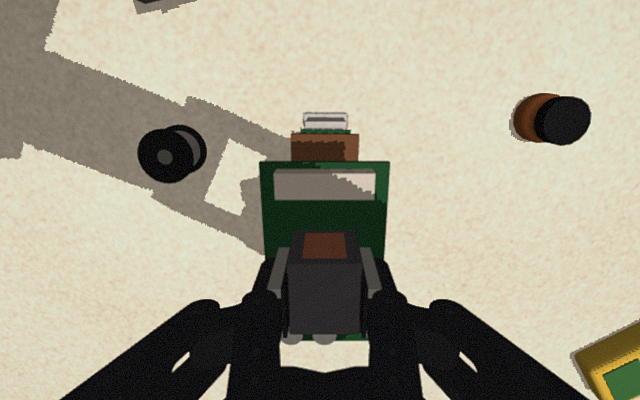

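The picture shows the board held by the transformer, with its front edge at row 162, columns 260–389. The sheet and lip are ahead of it at columns 291–358. I check the board's offset and pitch in the grip from its corners.

```bash
python3 - <<'E'
from h import *
d=optics.get_image("wrist");s=observe();P=np.array(s["position"])*1000;R=np.array(s["tool_rot"])
h=hsv(d);H,S,V=[h[:,:,i] for i in range(3)]
g=((H>40)&(H<90)&(S>70)).astype(np.uint8);g[:155]=0;g[260:]=0
for r in (164,175,190,205):
    c=np.where(g[r,250:400])[0]+250;print(r,c.min(),c.max())
r0=[np.where(g[:,c])[0].min() for c in(270,320,380)];print("front rows",r0)
c=np.where(g[164,250:400])[0]+250;z=P[2]/1000-.0062
e=ray(d,[[c.min()-.5,r0[0]-.5],[c.max()+.5,r0[2]-.5]],z)*1000;print("front tool xy",((e-P[:2])@R[:2,:2]).round(1),"len",np.linalg.norm(e[0]-e[1]).round(1))
# green visible at rear between/around body
m=((H>40)&(H<90)&(S>70));m[:300]=0;ys,xs=np.where(m[:,250:400]);print("rear rows",ys.max(),xs[ys>=ys.max()-1]+250)
e=ray(d,[[320,ys.max()+.5]],z)*1000;print("rear tool xy",((e-P[:2])@R[:2,:2]).round(1))
E
```

```text
164 260 389
175 260 388
190 261 387
205 262 386
front rows [np.int64(162), np.int64(161), np.int64(162)]
front tool xy [[ 48.8 -29.8]
 [ 48.9  29.3]] len 59.1
rear rows 399 [251 272 287 290 353 354 360 362 372 373 261 263 266 269 271 280 281 282
 292 302 313 315 333 336 348 351 354 368 371 377 383]
rear tool xy [[-94.7  -2.7]]
```

```bash
python3 - <<'E'
from h import *
d=optics.get_image("wrist");s=observe();P=np.array(s["position"]);R=np.array(s["tool_rot"])
for dz in(-.002,0,.002):print(dz,proj(d,P+np.array([[-.051,-.02,.0092+dz],[-.051,.02,.0092+dz]])@R.T).round(1).tolist())
G=d["pixels"].astype(int)
print([(r,G[r,280].tolist()) for r in range(333,346)])
E
python3 plan.py 501.5 -242.6 79.5 -10.86;python3 -m jog '[[0,0,0.002,-0.003,0.0005,0.02,0],[0,0,0,-0.0027,0,0.04,0],[0,0,0,0,0,0.03,0],[0,0,0,0,0,0.01,0],[0,0,0,0,0,0,0],[0,0,0,0,0,0,0]]';python3 plan.py 501.5 -242.6 79.5 -10.86
```

```text
-0.002 [[288.5, 338.8], [360.8, 338.9]]
0 [[288.8, 336.3], [360.4, 336.4]]
0.002 [[289.2, 333.8], [360.0, 333.9]]
[(333, [17, 21, 19]), (334, [16, 19, 15]), (335, [34, 31, 26]), (336, [24, 23, 26]), (337, [35, 37, 31]), (338, [43, 43, 37]), (339, [47, 46, 44]), (340, [86, 78, 73]), (341, [133, 125, 109]), (342, [163, 154, 135]), (343, [198, 187, 165]), (344, [214, 204, 182]), (345, [238, 229, 202])]
t 17.575 p [ 501.8 -237.5  203.9] yaw_y -10.8 q6 -26.747402271925576 F [ 0.6  0.4 -1.5] w 0.028880813526230485 tilt [-0.      0.0001]
shift tool frame now mm [ -5.1   0.7 124.4] | turn z rad 0.0011 | after turning, shift mm [ -5.1   0.7 124.4]
time_s: 18.32
position: [0.5016, -0.2441, 0.1051]
tool_rot: [[0.19, 0.982, 0.002], [0.982, -0.19, -0.001], [-0.001, 0.002, -1.0]]
ft_force: [0.1, -0.5, -0.6]
grip_width: 0.0288
gripper_force: 70.0
t 18.325 p [ 501.6 -244.1  105.1] yaw_y -10.96 q6 -27.14754304146101 F [ 0.1 -0.5 -0.6] w 0.02882967897617434 tilt [-0.0011  0.0021]
shift tool frame now mm [ 1.4 -0.5 25.6] | turn z rad -0.0017 | after turning, shift mm [ 1.4 -0.5 25.6]
```

```bash
python3 -m jog '[[0,0,-0.001,0.001,-0.0003,0.012,0],[0,0,0,0,0,0.008,0],[0,0,0,0,0,0.004,0],[0,0,0,0,0,0,0],[0,0,0,0,0,0,0],[0,0,0,0,0,0,0],[0,0,0,0,0,0,0]]';python3 plan.py 501.5 -242.6 79.5 -10.86
python3 - <<'E'
from h import *
d=optics.get_image("scene");im=d["pixels"][:,:,::-1];u=proj(d,[[.501,-.243,.07]])[0].astype(int);print(u)
x0,y0=u[0]-60,u[1]-50
cv2.imwrite("pics/s5.png",np.clip(cv2.resize(im[y0:y0+100,x0:x0+120],None,fx=6,fy=6,interpolation=2)*1.0*1.3,0,255).astype(np.uint8))
# expected positions in the crop (x6): plate underside corners at z=.070 and sheet top corners at z=.055
a=np.radians(79.14);ux=np.array([np.cos(a),np.sin(a)]);uy=np.array([-ux[1],ux[0]]);c=np.array([.5013,-.2435])
for z in(.073,.070,.055,.05):
    P=[[*(c+i*.05*ux+j*.03*uy),z] for i,j in((-1,-1),(-1,1),(1,1),(1,-1))]
    print(z,((proj(d,P)-[x0,y0])*6).round().tolist())
E
```

```text
time_s: 19.2
position: [0.501, -0.2427, 0.08]
tool_rot: [[0.189, 0.982, 0.0], [0.982, -0.189, -0.0], [-0.0, 0.0, -1.0]]
ft_force: [0.3, 1.0, -1.5]
grip_width: 0.0294
gripper_force: 70.0
t 19.2 p [ 501.  -242.7   80. ] yaw_y -10.91 q6 -27.124269161967963 F [ 0.3  1.  -1.5] w 0.02942481066939666 tilt [-0.0002  0.0003]
shift tool frame now mm [0.2 0.5 0.5] | turn z rad -0.0009 | after turning, shift mm [0.2 0.5 0.5]
[205 172]
0.073 [[220.0, 313.0], [301.0, 231.0], [505.0, 277.0], [429.0, 363.0]]
0.07 [[222.0, 318.0], [303.0, 237.0], [506.0, 283.0], [431.0, 369.0]]
0.055 [[230.0, 347.0], [309.0, 265.0], [512.0, 312.0], [437.0, 399.0]]
0.05 [[232.0, 357.0], [312.0, 274.0], [513.0, 322.0], [439.0, 408.0]]
```

View pics/s5.png

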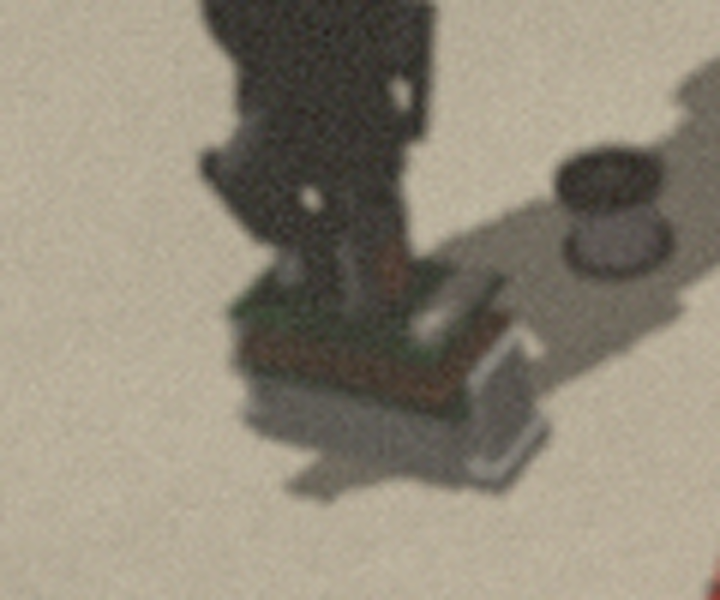

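The picture shows the green board level above the brown sheet. Its corners at about (435,360) and (505,275) match the predicted level pose, and the 15 mm gap looks right. A last small trim, then I hand in.

```bash
python3 -m jog '[[0,0,0,0,0.0003,0.0006,0],[0,0,0,0,0,0,0],[0,0,0,0,0,0,0],[0,0,0,0,0,0,0]]';python3 plan.py 501.5 -242.6 79.5 -10.86; python3 -c "
from rig import job
print(job.close_job())"
```

```text
time_s: 19.75
position: [0.5012, -0.2427, 0.0792]
tool_rot: [[0.189, 0.982, 0.0], [0.982, -0.189, 0.0], [0.0, 0.0, -1.0]]
ft_force: [-0.3, 0.1, -0.3]
grip_width: 0.0288
gripper_force: 70.0
t 19.75 p [ 501.2 -242.7   79.2] yaw_y -10.91 q6 -27.10886473413648 F [-0.3  0.1 -0.3] w 0.028792973346022262 tilt [0. 0.]
shift tool frame now mm [ 0.2  0.2 -0.3] | turn z rad -0.0009 | after turning, shift mm [ 0.2  0.2 -0.3]
the job is handed in; nothing more can be done
None
```

The job is handed in after 19.75 s: the sheet lies square between the jig's lips, and the board is still held, level and lined up, about 15 mm above it; the judge returned no verdict.

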